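# Shut the tagged air valve under the sliding cover

## Robot

A 6-joint arm with a two-finger parallel gripper is mounted at the origin on the work surface. World frame = base frame: x ahead of the robot, y to its left, z up, the work surface at z = 0. Lengths are in m, angles in rad, forces in N, time in s.
With the tool pointing down it reaches from about 0.25 to 0.775 m from the base axis. Payload 4 kg.
Tool frame: the origin (TCP) lies midway between the tips of the shut fingers; the grasp point (between the pads) lies 19 mm behind it; z points along the fingers, y is the direction in which the jaws open and shut (so a half turn about z gives the same grasp; the last joint's range is limited). The gripper opens to 94 mm and grips with 3 to 60 N. Pads are 16 mm wide; open, the fingers measure 119 mm over their backs; the gripper's body (75 mm by 177 mm) begins 78 mm behind the grasp point.
Start: joints at [1.176, 0.087, 1.371, -0, 1.684, -0.103], TCP at [0.158, 0.527, 0.206] pointing down, gripper open.
Joint ranges: [-3.1, 3.1], [-0.76, 2.03], [0.27, 2.55], [-1.08, 4.22], [0.17, 2.65], [-2.57, 2.57]. Speed limits (rad/s): [2.79, 2.79, 3.14, 3.14, 3.14, 3.14].

## Interface

Orientations are given as [roll, pitch, yaw] about the fixed x, y, z axes, in that order (R = Rz(yaw) Ry(pitch) Rx(roll)).
In Python, from bench import robot, cams gives the robot as it stands.
- The arm moves only by the tool step_arm, never from a script. Its argument "plan" is a list that holds one entry, the list of rows, each a list of 5 numbers: the shift along the world's x, y, z in mm, then the turn about the world's z in rad, then the opening in per cent of the stroke, from 0 (shut) to 100 (fully open). In form: [[[tx, ty, tz, turn, fingers], ...]]. A call has 1 to 8 rows; each row is the pose to reach, as a shift and turn from the pose commanded when the call began; what a row does not reach only later rows make up. A row lasts 1/12 s, in which the tool goes at most 41.7 mm and 7.16 degrees, less where a joint would pass 70% of its speed; a pose out of reach is approached as far as the arm can. A call with a gripper value outside its range is refused whole. The fingers move at their own pace and stop on an object; the grip force is fixed at half the most. Time passes only in rows, so rows that repeat a pose let the fingers close. It gives the time, the measured TCP pose, the force and the opening at its end, in the units of the state.
- robot.get_obs(): the state, without advancing time (a new reading comes with each control period).
- cams.snapshot(name): name is "scene" or "top" or "wrist"; returns a dict with "frame" (384x512x3 uint8, red, green, blue), "camera_matrix" (3x3 intrinsics, pixels), "origin" and "attitude" of the camera in the world; the wrist camera has in their place "T_tool_cam" (4x4, takes a point from camera to tool coordinates, whose origin is the TCP and whose axes are the flange's). Camera axes: x right, y down, z forward; pixel columns grow to the right and rows downward; lengths in m; the calibration is good to about 2 mm. A picture is of the moment at which its call begins: read the wrist's pose just before it. There is no depth.
- robot.close_job(): hands the job in, once; it reports no verdict.
The state is a dict: "time": time; "joint_positions": joint angles; "qvel": joint speeds; "joint_torque": joint torques, N m; "tool_pos": TCP position; "ee_rot": TCP orientation; "wrist_force": force on the tool from outside, world axes, zero at the start; "wrist_torque": the same for the moment, N m; "width": finger opening in m.
Only numpy, scipy, OpenCV 4.12 (cv2) and the standard library are available. Lean on these libraries where they do the work, as an engineer would, in place of code of your own. Each camera call takes 0.05 s, during which the arm holds its last target. There are 200 camera calls.

## Task

On the tea-packing bench, push the sheet-metal cover of the air-valve box by its upturned lip, back along its guides as far as it goes, to uncover the two valve handles. Then push the handle that carries the round metal tag clockwise until it is fully shut, squarely across its pipe. This is done by pushing with the fingertips alone: lift nothing, and leave the untagged handle and the tin, jar and carton around the box as they are.

Things in the scene. Friction and masses are not known exactly. Their poses are not given: they have to be found in the camera images.
- box: Steel air-valve box fixed on the bench, 170 (x) by 380 (y). Origin: centre of its underside. x: the way the cover opens, roughly away from the robot; y: left of that; z up. Two copper pipes run along x inside, at y -90 and +60, each with a ball valve at x 30 whose handle the closed cover hides.
- well (a point): Centre of the floor of the box's open well, 22 mm above the bench. The well reaches 79 mm each way in the box's x and 166 mm each way in y. Near and far walls are 70 mm high; side ledges 75 mm high carry the cover.
- near_wall (a point): Middle of the top of the box's near wall, 70 mm above the bench, 82 mm from the box's origin. From here the two side guides (87 mm high, 182 to 190 mm either side of the middle) run back with the ledges, past the box, to a stop bar across them, 87 mm high, at box x 234 to 248, which ends the cover's travel.
- cover: Loose aluminium cover: plate 165 (x) by 358 (y) by 4 mm, 0.5 to 0.8 kg, origin at the centre of its underside, axes as the box's. Lies flat on the ledges, 75 mm above the bench, 3 mm play to each guide. Origin at box x 0 to 12 mm when closed (start), 151 when fully back at the stop bar. Slides with plain friction (2 to 8 N) and stays where left.
- cover_lip (a point): Centre of the cover's upturned lip: a straight strip along y, 220 long, 6 thick, at the cover's near edge, rising 18 mm above the plate (top 97 mm above the bench). The point lies half-way through its thickness, 88 mm above the bench. Push on its near face.
- tagged_pivot (a point): Point on the vertical pivot axis of the tagged handle, 57 mm above the bench (half-way up the handle), at x = 30 in the box frame and y = -90 or +60: which of the two valves is the tagged one changes from start to start.
- tagged_grip (a point): Point on the tagged handle, mid-width and mid-height (57 mm above the bench), 50 mm out from its pivot; moves with it. The handle is a straight black bar 80 long from the pivot, 14 wide, from 48 to 66 mm above the bench. A round steel tag, 34 across and 3 thick, lies flat on it, centred 70 mm from the pivot.
- tagged_handle (a joint): Angle of the tagged handle, rad. 0 = open, the bar points along its pipe to the box's -x (to the near wall); grows clockwise seen from above; 1.571 = shut, against its stop, the bar points to the box's +y. Starts between 0 and 0.35. Friction of about 0.2 N m holds it where it is left.
- plain_pivot (a point): The same point on the pivot axis of the other, untagged handle (the other of the two places).
- plain_grip (a point): The same point, 50 mm from the pivot, on the untagged handle: same bar, no tag, also starts 0 to 0.35 rad from open. To be left alone.
- tin: Bystander: steel tea tin, 68 across, 85 high, standing loose to the left of the box; origin at the centre of its underside.
- jar: Bystander: amber glass jar with a steel cap, 60 across, 85 high, standing loose to the right of the box; origin at the centre of its underside.
- carton: Bystander: small cardboard carton 55 by 75 by 80 high, standing loose to the left of the box, farther back than the tin; origin at the centre of its underside.

How it is judged:
By the outcome, as a careful person would: the job done as asked, in the order asked, and still so for the second after the job is handed in, with the robot touching nothing.
It also fails if it takes over 53 s, if anything falls off the work surface, if the arm or the gripper's body presses on something with over 40 N, if the wrist force passes 120 N, or if a joint passes its speed limit or range.

## Working session

There is one attempt and no reset: what is moved stays moved. The work goes in short steps, Python scripts to look and compute and a tool call to move; the robot and the scene stay as the last step left them, time stands still between calls to the robot, and variables do not carry over. Pictures are saved under pics/ and viewed, about 8 in all and at most 12, crops included, and the job is handed in when it is done.

Besides the shell and the picture viewer there is one more tool, called after ">>>" as name([rows], argument=value, ...), one row to a line, values as JSON. step_arm: Moves the arm, as the interface text tells. Its arguments: {"type":"object","properties":{"plan":{"type":"array"}},"required":["plan"]}

```bash
mkdir -p pics; ls
python3 - <<'E'
from bench import robot,cams
import cv2,numpy as np
o=robot.get_obs();print({k:np.round(v,3) for k,v in o.items()})
for n in("top","scene"):
    s=cams.snapshot(n);cv2.imwrite(f"pics/{n}0.png",s["frame"][:,:,::-1])
    print(n,s["camera_matrix"],s["origin"],s["attitude"])
E
```

```text
pics
{'time': np.float64(0.0), 'joint_positions': array([ 1.176,  0.088,  1.372, -0.   ,  1.684, -0.103]), 'qvel': array([ 0.001,  0.002, -0.001,  0.001,  0.001, -0.001]), 'joint_torque': array([-0.0000e+00, -3.4019e+01, -3.0242e+01,  7.2000e-02,  3.3000e-02,
       -0.0000e+00]), 'tool_pos': array([0.158, 0.526, 0.204]), 'ee_rot': array([-3.139, -0.   ,  2.85 ]), 'wrist_force': array([-0.591, -0.316, -0.192]), 'wrist_torque': array([ 0.031, -0.03 ,  0.015]), 'width': np.float64(0.094)}
top [[367.30341956   0.         256.76856852]
 [  0.         367.30341956 187.27479593]
 [  0.           0.           1.        ]] [0.5085136  0.04814251 0.93408728] [-3.00723625 -0.01548361 -1.54559712]
scene [[384.86059119   0.         254.29624044]
 [  0.         384.86059119 195.9126485 ]
 [  0.           0.           1.        ]] [0.86578448 0.42004268 0.84426436] [-2.60923286  0.01290467  2.50209483]
```

View pics/top0.png

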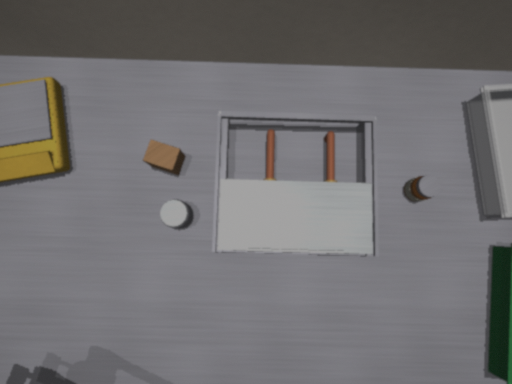

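View pics/scene0.png

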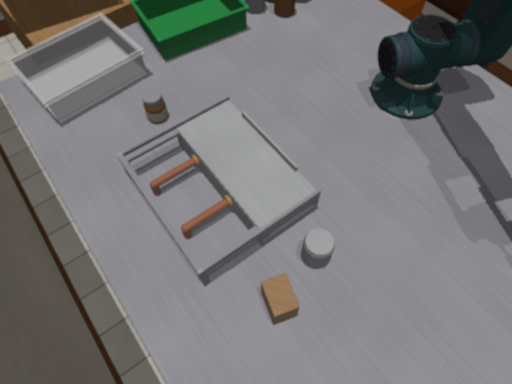

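The top view shows the closed cover spanning about (218,179)–(372,253), with the guides and stop bar ending at rows 113–118. In the scene view, both pipes are visible and the handles are hidden. The tin, carton and jar stand clear of the box.

```bash
cat > h.py <<'E'
from bench import robot,cams
import cv2,numpy as np
from scipy.spatial.transform import Rotation as Ro
def cam(n):
    o=robot.get_obs(); s=cams.snapshot(n)
    if n=="wrist":
        T=np.eye(4);T[:3,:3]=Ro.from_euler("xyz",o["ee_rot"]).as_matrix();T[:3,3]=o["tool_pos"]
        T=T@s["T_tool_cam"];R,c=T[:3,:3],T[:3,3]
    else: R,c=Ro.from_euler("xyz",s["attitude"]).as_matrix(),np.array(s["origin"])
    return s["frame"][:,:,::-1].copy(),s["camera_matrix"],R,c
def ray(px,K,R,c,z):
    px=np.atleast_2d(px).astype(float);d=np.c_[px,np.ones(len(px))]@np.linalg.inv(K).T@R.T
    return c+d*((z-c[2])/d[:,2])[:,None]
def proj(P,K,R,c):
    q=(np.atleast_2d(P)-c)@R@K.T
    return q[:,:2]/q[:,2:]
E
python3 - <<'E'
from h import *
im,K,R,c=cam("top")
crop=im[100:270,140:450]
cv2.imwrite("pics/top0c.png",cv2.resize(crop,None,fx=2.58,fy=2.58,interpolation=cv2.INTER_CUBIC))
p=ray([(221,179),(372,182),(372,253),(217,251)],K,R,c,.079);print("cover",p.round(4))
p=ray([(219,112),(376,117),(376,256),(213,252)],K,R,c,.087);print("guides",p.round(4))
E
```

```text
cover [[ 0.6418  0.1225  0.079 ]
 [ 0.6444 -0.2344  0.079 ]
 [ 0.4788 -0.2316  0.079 ]
 [ 0.4746  0.1252  0.079 ]]
guides [[ 0.8023  0.1327  0.087 ]
 [ 0.8014 -0.2441  0.087 ]
 [ 0.4726 -0.238   0.087 ]
 [ 0.4724  0.1335  0.087 ]]
```

View pics/top0c.png

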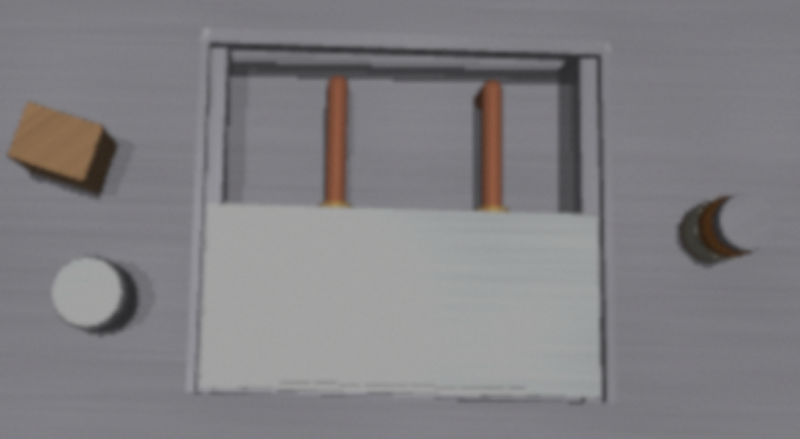

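>>> step_arm([
  [[130,-280,0,0.15,100],[130,-280,0,0.29,100],[130,-280,0,0.29,100],[130,-280,0,0.29,100],[272,-580,0,0.29,100],[272,-580,0,0.29,100],[272,-580,0,0.29,100],[272,-580,0,0.29,100]],
])

```text
time: 0.82
tool_pos: [0.2986, 0.2247, 0.2053]
ee_rot: [3.141, 0.0, 3.141]
wrist_force: [1.3, -0.2, -0.4]
width: 0.0938
```

>>> step_arm([
  [[0,0,0,0,100],[0,0,0,0,100],[0,0,0,0,100]],
])

```text
time: 1.07
tool_pos: [0.2985, 0.2266, 0.2054]
ee_rot: [3.141, -0.001, 3.139]
wrist_force: [0.3, 0.3, 0.4]
width: 0.0942
```

>>> step_arm([
  [[131,-281,0,0,100],[131,-281,0,0,100],[131,-281,0,0,100],[131,-281,0,0,100],[131,-281,0,0,100],[131,-281,0,0,100],[131,-281,0,0,100],[131,-281,0,0,100]],
])

```text
time: 1.73
tool_pos: [0.4313, -0.0562, 0.2048]
ee_rot: [-3.141, -0.001, 3.14]
wrist_force: [-1.2, 0.4, -0.1]
width: 0.0939
```

>>> step_arm([
  [[0,0,0,0,100],[0,0,0,0,100],[0,0,0,0,100]],
])

```text
time: 1.98
tool_pos: [0.4296, -0.0523, 0.2053]
ee_rot: [3.14, -0.001, -3.14]
wrist_force: [-0.3, 0.5, -0.2]
width: 0.0941
```

Run:
```python
from h import *
o=robot.get_obs();print(o["tool_pos"],o["ee_rot"],o["wrist_force"])
im,K,R,c=cam("wrist");cv2.imwrite("pics/w1.png",im)
P=[(.477,y,.097) for y in(.056,-.054,-.164)]+[(.43,-.054,.09)]
print(proj(P,K,R,c).round(0)); np.savez("w1.npz",K=K,R=R,c=c)
```

```text
[ 0.42957294 -0.05230177  0.20526811] [ 3.14040330e+00 -8.37272492e-04 -3.14006159e+00] [-0.32128365  0.5047744  -0.15500127]
[[372. 241.]
 [252. 241.]
 [132. 241.]
 [252. 189.]]
```

View pics/w1.png

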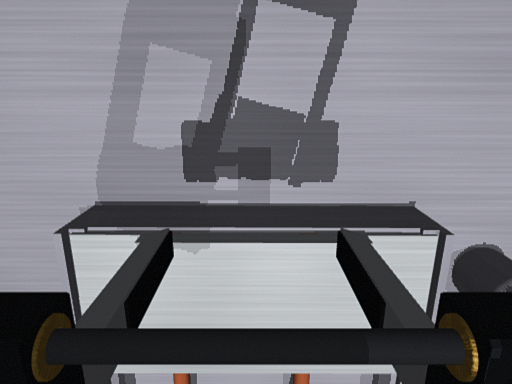

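The wrist view shows the lip straight ahead, near row 241, centred between the two open fingers. Next I lower the fingers to lip height, short of the lip.

>>> step_arm([
  [[0,0,-40,0,100],[0,-1,-80,0,100],[0,-2,-119,0,100],[0,-2,-119,0,100],[15,-2,-119,0,100],[30,-2,-119,0,100],[40,-2,-119,0,100],[50,-2,-119,0,100]],
])

```text
time: 2.7
tool_pos: [0.4802, -0.0556, 0.0887]
ee_rot: [-3.141, 0.0, -3.141]
wrist_force: [-3.9, -0.1, 3.1]
width: 0.0937
```

>>> step_arm([
  [[10,0,0,0,100],[20,0,0,0,100],[30,0,0,0,100],[40,0,0,0,100],[50,0,0,0,100],[60,0,0,0,100],[70,0,0,0,100],[70,0,0,0,100]],
])

```text
time: 3.37
tool_pos: [0.5523, -0.0566, 0.0864]
ee_rot: [3.142, 0.003, 3.14]
wrist_force: [0.7, 0.0, 0.6]
width: 0.0942
```

>>> step_arm([
  [[8,0,0,0,100],[16,0,0,0,100],[24,0,0,0,100],[32,0,0,0,100],[38,0,0,0,100],[42,0,0,0,100],[46,0,0,0,100],[50,0,0,0,100]],
])

```text
time: 4.03
tool_pos: [0.5999, -0.0564, 0.0862]
ee_rot: [3.141, -0.0, 3.14]
wrist_force: [-2.0, 0.6, -0.3]
width: 0.0935
```

>>> step_arm([
  [[2,0,0,0,100],[4,0,0,0,100],[6,0,0,0,100],[8,0,0,0,100]],
])

```text
time: 4.37
tool_pos: [0.6076, -0.0564, 0.0863]
ee_rot: [3.141, -0.0, 3.14]
wrist_force: [-1.8, 0.4, -0.7]
width: 0.0941
```

>>> step_arm([
  [[2,0,0,0,100],[4,0,0,0,100],[6,0,0,0,100],[7,0,0,0,100]],
])

```text
time: 4.7
tool_pos: [0.6149, -0.0564, 0.0865]
ee_rot: [3.141, 0.0, 3.14]
wrist_force: [-1.2, -0.5, -0.8]
width: 0.0941
```

>>> step_arm([
  [[1,0,0,0,100],[2,0,0,0,100],[2,0,0,0,100]],
])

```text
time: 4.95
tool_pos: [0.6169, -0.0565, 0.0866]
ee_rot: [3.142, 0.0, 3.14]
wrist_force: [-1.3, -0.5, -0.1]
width: 0.094
```

>>> step_arm([
  [[1,0,0,0,100],[2,0,0,0,100],[3,0,0,0,100]],
])

```text
time: 5.2
tool_pos: [0.6185, -0.0564, 0.0866]
ee_rot: [3.141, -0.003, 3.14]
wrist_force: [-7.4, 1.7, 1.6]
width: 0.0942
```

>>> step_arm([
  [[1,0,0,0,100],[2,0,0,0,100],[3,0,0,0,100]],
])

```text
time: 5.45
tool_pos: [0.6186, -0.0564, 0.0867]
ee_rot: [3.141, -0.01, 3.14]
wrist_force: [-14.9, -0.0, 6.2]
width: 0.0938
```

Run:
```python
from h import *
im,K,R,c=cam("top")
crop=im[90:290,130:440]
cv2.imwrite("pics/top1c.png",cv2.resize(crop,None,fx=2.58,fy=2.58,interpolation=cv2.INTER_CUBIC))
```

```text
(no output)
```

View pics/top1c.png

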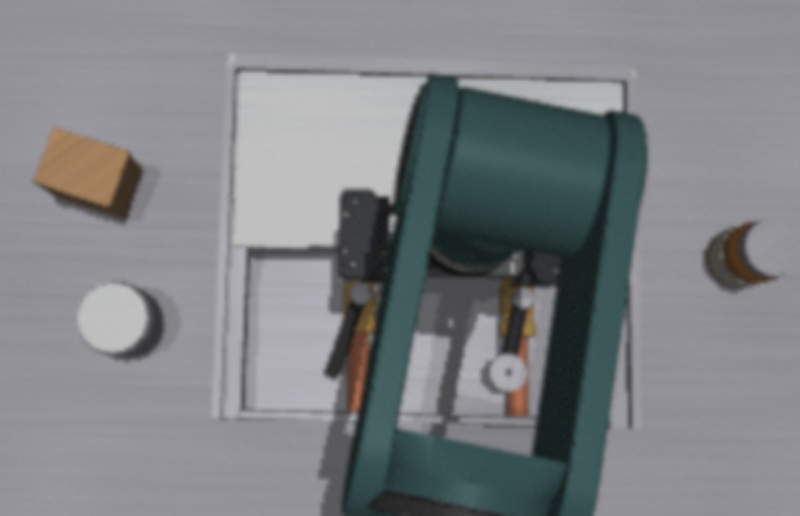

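The force rose to 15 N with no further motion, so the cover is at the stop bar. The tag (crop 508,373) is on the right-hand handle, at box y −90. I back off, rise and look from the wrist camera.

>>> step_arm([
  [[-10,0,0,0,100],[-25,0,0,0,100],[-30,0,40,0,100],[-60,-30,80,0,100],[-90,-60,120,0,100],[-120,-80,150,0,100],[-160,-85,175,0,100],[-160,-85,175,0,100]],
])

```text
time: 6.17
tool_pos: [0.4625, -0.1424, 0.2637]
ee_rot: [-3.14, 0.004, 3.14]
wrist_force: [0.2, -1.0, 0.2]
width: 0.0937
```

>>> step_arm([
  [[0,0,0,0,100],[0,0,0,0,100],[0,0,0,0,100]],
])

```text
time: 6.42
tool_pos: [0.4635, -0.1414, 0.2614]
ee_rot: [-3.142, 0.002, 3.14]
wrist_force: [-0.0, 0.6, -1.1]
width: 0.0942
```

Run:
```python
from h import *
o=robot.get_obs();print(o["tool_pos"],o["ee_rot"],o["joint_positions"])
im,K,R,c=cam("wrist");cv2.imwrite("pics/w2.png",im);np.savez("w2.npz",K=K,R=R,c=c)
print(proj([(.586,-.144,.066),(.516,-.134,.069)],K,R,c).round(0))
```

```text
[ 0.46347681 -0.14140782  0.26139862] [-3.14152180e+00  2.01906477e-03  3.13970972e+00] [-4.13744899e-01 -6.49770173e-02  1.41463132e+00  7.61569193e-04
  1.79005970e+00 -1.98249188e+00]
[[253. 267.]
 [261. 214.]]
```

View pics/w2.png

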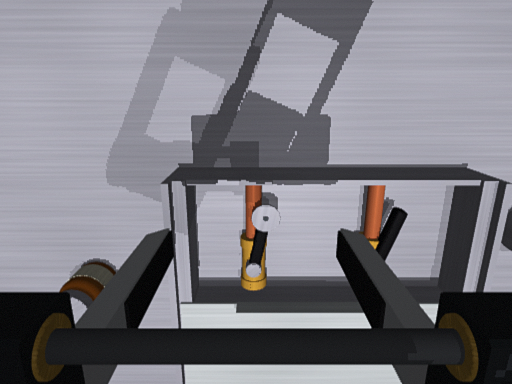

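The wrist view shows the tag at about (265,218) and the pivot bolt at about (253,270). The plain handle is well to the right.

Run:
```python
from h import *
d=np.load("w2.npz");K,R,c=d["K"],d["R"],d["c"]
p=ray((253,270),K,R,c,.068)[0];t=ray((265,218),K,R,c,.069)[0]
print(p,t,t-p,np.hypot(*(t-p)[:2]),np.arctan2(t[1]-p[1],p[0]-t[0]))
for n,px in(("plain tip",(398,210)),("wallL",(180,176)),("wallR",(467,176))): print(n,ray(px,K,R,c,.066))
P=np.array([.587,-.144]);r=.044
for th in np.arange(0,1.72,.1):
    u=np.array([-np.cos(th),np.sin(th)]);n=np.array([np.sin(th),np.cos(th)])
    h=.007+.0125*abs(n[1])+.008*abs(n[0]); print(round(th,1),((P+r*u-h*n)*1e3).round(0))
```

```text
[ 0.58844693 -0.14363123  0.068     ] [ 0.5204752  -0.12942907  0.069     ] [-0.06797173  0.01420216  0.001     ] 0.06943959189055224 0.205978824436004
plain tip [[0.51202365 0.02531006 0.066     ]]
wallL [[ 0.47085414 -0.22571052  0.066     ]]
wallR [[0.47159055 0.09848287 0.066     ]]
0.0 [ 543. -163.]
0.1 [ 541. -160.]
0.2 [ 540. -156.]
0.3 [ 539. -151.]
0.4 [ 538. -147.]
0.5 [ 538. -142.]
0.6 [ 538. -137.]
0.7 [ 539. -132.]
0.8 [ 541. -127.]
0.9 [ 543. -123.]
1.0 [ 546. -118.]
1.1 [ 549. -114.]
1.2 [ 553. -110.]
1.3 [ 558. -106.]
1.4 [ 563. -104.]
1.5 [ 568. -101.]
1.6 [ 573. -100.]
1.7 [576. -98.]
```

>>> step_arm([
  [[30,-15,-30,0,0],[60,-30,-60,0,0],[81,-37,-90,0,0],[81,-37,-120,0,0],[81,-37,-141,0,0],[81,-37,-141,0,0],[81,-37,-141,0,0],[81,-37,-141,0,0]],
])

```text
time: 7.13
tool_pos: [0.5446, -0.1781, 0.1209]
ee_rot: [-3.141, 0.001, 3.141]
wrist_force: [-0.1, -0.5, 0.8]
width: 0.0441
```

>>> step_arm([
  [[0,0,0,0,0],[0,0,0,0,0],[0,0,0,0,0],[0,0,0,0,0]],
])

```text
time: 7.47
tool_pos: [0.5442, -0.1786, 0.1219]
ee_rot: [-3.141, 0.002, 3.14]
wrist_force: [0.8, 0.4, -1.1]
width: 0.0173
```

Wait for the fingers to shut, then descend to z ≈ 0.056.

>>> step_arm([
  [[0,0,0,0,0],[0,0,0,0,0],[0,0,0,0,0],[0,0,-20,0,0],[0,0,-40,0,0],[0,0,-55,0,0],[0,0,-65,0,0],[0,0,-65,0,0]],
])

```text
time: 8.13
tool_pos: [0.5419, -0.1777, 0.0525]
ee_rot: [3.139, -0.005, 3.14]
wrist_force: [-0.1, 0.4, -0.5]
width: 0.0005
```

>>> step_arm([
  [[0,0,0,0,0],[0,0,0,0,0]],
])

```text
time: 8.3
tool_pos: [0.5444, -0.1788, 0.0566]
ee_rot: [-3.141, 0.002, 3.14]
wrist_force: [0.1, 0.5, 0.1]
width: 0.0003
```

>>> step_arm([
  [[-3,10,0,0,0],[-3,22,0,0,0],[-4,27,0,0,0],[-5,31,0,0,0],[-5,36,0,0,0],[-5,41,0,0,0],[-4,46,0,0,0],[-3,51,0,0,0]],
])

```text
time: 8.97
tool_pos: [0.5423, -0.1298, 0.0579]
ee_rot: [-3.135, 0.005, 3.14]
wrist_force: [-0.8, -7.0, 4.2]
width: 0.0005
```

>>> step_arm([
  [[2,4,0,0,0],[6,9,0,0,0],[9,13,0,0,0],[13,17,0,0,0],[18,21,0,0,0],[18,21,0,0,0]],
])

```text
time: 9.47
tool_pos: [0.5587, -0.1065, 0.0566]
ee_rot: [-3.14, -0.0, 3.141]
wrist_force: [-2.3, -1.5, 1.4]
width: 0.0007
```

>>> step_arm([
  [[3,1,0,0,0],[5,2,0,0,0],[8,4,0,0,0],[10,5,0,0,0],[12,6,0,0,0],[12,6,0,0,0]],
])

```text
time: 9.97
tool_pos: [0.5709, -0.1008, 0.0552]
ee_rot: [-3.141, -0.0, 3.14]
wrist_force: [-3.0, -4.4, 0.7]
width: 0.0002
```

>>> step_arm([
  [[1,0,0,0,0],[2,0,0,0,0],[2,0,0,0,0]],
])

```text
time: 10.22
tool_pos: [0.5724, -0.1005, 0.0551]
ee_rot: [3.142, -0.001, 3.14]
wrist_force: [-4.3, -2.5, 1.0]
width: 0.0006
```

>>> step_arm([
  [[1,0,0,0,0],[2,0,0,0,0],[2,0,0,0,0]],
])

```text
time: 10.47
tool_pos: [0.5725, -0.1005, 0.0551]
ee_rot: [3.141, -0.005, 3.14]
wrist_force: [-7.8, -3.4, 4.2]
width: 0.0003
```

>>> step_arm([
  [[1,0,0,0,0],[2,0,0,0,0],[2,0,0,0,0]],
])

```text
time: 10.72
tool_pos: [0.5726, -0.1005, 0.0551]
ee_rot: [3.141, -0.01, 3.14]
wrist_force: [-13.3, -3.0, 8.1]
width: 0.0005
```

The handle stands against its stop: no more motion, force rising to 13 N, at the x I computed. Retreat straight back, lift and check.

>>> step_arm([
  [[-6,0,0,0,0],[-20,0,0,0,0],[-25,0,20,0,0],[-25,0,60,0,0],[-40,0,100,0,0],[-70,0,140,0,0],[-100,-10,180,0,100],[-115,-20,207,0,100]],
])

```text
time: 11.38
tool_pos: [0.4663, -0.1162, 0.2568]
ee_rot: [3.139, 0.004, -3.14]
wrist_force: [1.0, -1.0, 0.2]
width: 0.0105
```

>>> step_arm([
  [[0,0,0,0,100],[0,0,0,0,100],[0,0,0,0,100],[0,0,0,0,100],[0,0,0,0,100],[0,0,0,0,100],[0,0,0,0,100],[0,0,0,0,100]],
])

```text
time: 12.05
tool_pos: [0.4664, -0.1178, 0.2541]
ee_rot: [3.141, -0.001, 3.14]
wrist_force: [0.3, 0.7, 0.3]
width: 0.0639
```

Run:
```python
from h import *
o=robot.get_obs();print(o["tool_pos"],o["width"])
im,K,R,c=cam("wrist");cv2.imwrite("pics/w3.png",im);np.savez("w3.npz",K=K,R=R,c=c)
print(proj([(.588,-.144,.068),(.588,-.074,.069)],K,R,c).round(0))
```

```text
[ 0.46638363 -0.1178195   0.2541091 ] 0.06393673418673346
[[233. 271.]
 [291. 272.]]
```

View pics/w3.png

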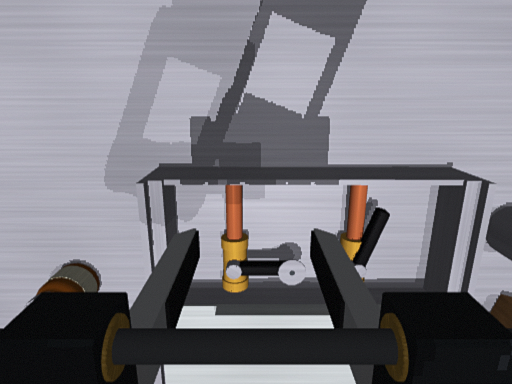

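The handle lies squarely across its pipe: tag (291,272), pivot (233,271), matching the projected shut position. The plain handle looks unchanged. I clear the arm and check the cover and bystanders from above.

>>> step_arm([
  [[-40,0,20,0,100],[-80,0,40,0,100],[-120,0,40,0,100],[-120,0,40,0,100],[-120,0,40,0,100],[-120,0,40,0,100],[-120,0,40,0,100]],
])

```text
time: 12.68
tool_pos: [0.347, -0.1181, 0.2943]
ee_rot: [3.141, -0.001, 3.14]
wrist_force: [-0.2, 0.2, 0.4]
width: 0.0939
```

Run:
```python
from h import *
im,K,R,c=cam("top")
crop=im[90:290,130:440]
cv2.imwrite("pics/top2c.png",cv2.resize(crop,None,fx=2.58,fy=2.58,interpolation=cv2.INTER_CUBIC))
a=cv2.imread("pics/top0.png");d=np.abs(a.astype(int)-im).max(2)
for n,s in(("left",np.s_[130:240,135:195]),("jar",np.s_[165:215,400:450])): print(n,d[s].max(),(d[s]>40).sum())
```

```text
left 6 0
jar 6 0
```

View pics/top2c.png

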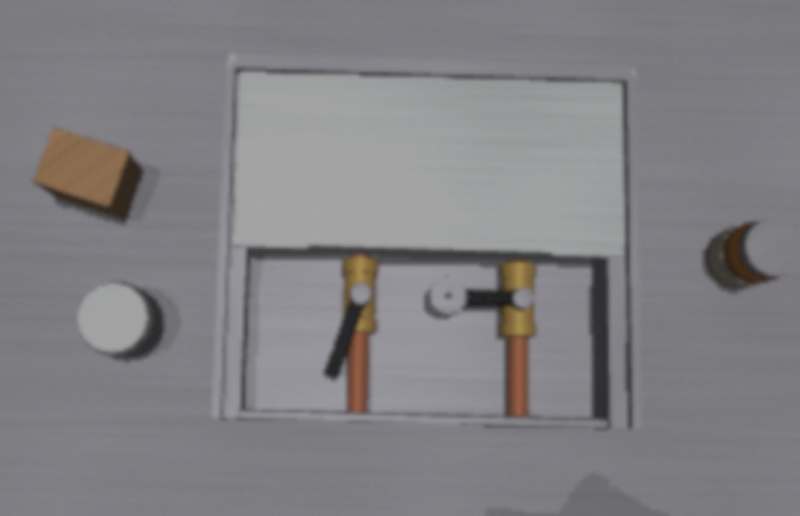

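The top view shows the cover flush against the stop bar and the tagged handle, from (523,299) to (449,297), across its pipe. The plain handle, tin, jar and carton are unchanged.

```bash
python3 -c "
from bench import robot
print(robot.close_job())"
```

```text
the job is handed in; nothing more can be done
None
```

The job is done and handed in at about 12.7 s. I pushed the cover back by its lip to the stop bar, then pushed the tagged handle (the one at box y −90) clockwise with shut fingertips until it reached its stop.

- **Cover:** the push force rose to about 15 N with no further motion. The last top view shows the cover flush against the bar.
- **Tagged handle:** the push force rose to about 13 N at the position I had worked out for fully shut. The wrist and top views both show it squarely across its pipe.
- **Left alone:** around the tin, jar and carton, the before-and-after top images show no change (largest difference 6 of 255). I judged the untagged handle by eye, and it looks the same as before.

No check failed or disagreed.

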